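# Put away the coffee corner's mixed handful

### The arm

A 6-joint arm with a two-finger parallel gripper is mounted at the origin on the work surface. World frame = base frame: x ahead of the robot, y to its left, z up, the work surface at z = 0. Lengths are in m, angles in rad, forces in N, time in s.
With the tool pointing down it reaches from about 0.325 to 0.925 m from the base axis. Payload 3.1 kg.
Tool frame: the origin (TCP) lies midway between the tips of the shut fingers; the grasp point (between the pads) lies 19 mm behind it; z points along the fingers, y is the line along which they close (so a half turn about z gives the same grasp; the last joint's range is limited). The gripper opens to 85 mm and grips with 20 to 120 N. Pads are 22 mm wide; open, the fingers measure 114 mm over their backs; the gripper's body (76 mm by 85 mm) begins 54 mm behind the grasp point. The pads swing forward as they close: fully open they stand 13 mm farther back than shut.
Start: joints at [-1.422, 0.217, 1.613, -0, 1.311, -0.112], TCP at [0.161, -0.604, 0.231] pointing down, gripper open.
Joint ranges: [-2.75, 2.75], [-0.78, 2.1], [0.31, 2.55], [-1.13, 4.27], [0.13, 2.63], [-2.58, 2.58]. Speed limits (rad/s): [2.79, 2.79, 3.14, 3.14, 3.14, 3.14].

### API

Orientations are given as a unit quaternion [w, x, y, z].
In Python, from rig import env gives the robot as it stands. Calls block until the motion is done:
- env.goto(position, orientation): joint-space move of the TCP to a pose.
- env.line_to(position, ori=None, velocity=0.15): straight line of the TCP; ori=None keeps the orientation; velocity is the mean speed in m/s.
- env.movej(angles): joint-space move.
- env.gripper_to(opening, grip_force=None): opening from 0.0 (shut) to 1.0 (fully open); grip_force is the grip in N (None keeps the last); returns when the fingers have stopped.
- env.dwell(seconds).
- env.inverse_kinematics(position, orientation): joint angles nearest the present ones, or None.
- env.state(): the state.
- env.read_camera(name): name is "side" or "top"; returns (picture, depth): 400x640x3 uint8, blue, green, red; 400x640 float32, m along the optical axis (not along the pixel's ray), 0 where there is no reading.
- env.camera_model(name): a dict with "mtx" (3x3 intrinsics, pixels), "R" (3x3) and "t" (3): a world point X has camera coordinates R X + t. Camera axes: x right, y down, z forward; pixel columns grow to the right and rows downward; lengths in m; the calibration is good to about 2 mm. A picture is of the moment at which its call begins. camera_model takes no time and is no camera call.
A pose or a line that the arm cannot do raises env.IKError and nothing moves.
- env.finish_job(): hands the job in; it is judged then, once.
The state is a dict: "clock": time; "joint_pos": joint angles; "joint_vel": joint speeds; "joint_torque": joint torques, N m; "tcp_pos": TCP position; "eef_rot": TCP orientation; "contact_force": force on the tool from outside, world axes, zero at the start; "torque": the same for the moment, N m; "gripper_width": opening from 0.0 (shut) to 1.0 (fully open); "finger_force": force on a finger pad.
Only numpy, scipy, OpenCV 4.12 (cv2) and the standard library are available. Lean on these libraries where they do the work, as an engineer would, in place of code of your own. Each camera call takes 0.05 s, during which the arm holds its last target. There are 200 camera calls.

### The job

Put away the five things lying about on the pantry's coffee counter: one coffee pod in each bay of the two-bay tray, both spice jars side by side on the round tray, and the tea tin in the small rectangular tray. Everything must stand upright and flat on the floor of its tray; set the things down rather than dropping them, and leave the mug and the sugar canister alone.

Things in the scene. Friction and masses are not known exactly. Their poses are not given: they have to be found in the camera images.
- pod_a: coffee pod, one of two alike and interchangeable: short black plastic cup with a silver foil top, straight round sides 48 mm in diameter, narrowing to 38 mm over the lowest 12 mm, 45 mm tall, about 40 g. Starts upright on the counter. Origin: centre of its underside, z up.
- pod_b: coffee pod, the other of two alike and interchangeable: short black plastic cup with a silver foil top, straight round sides 48 mm in diameter, narrowing to 38 mm over the lowest 12 mm, 45 mm tall, about 40 g. Starts upright on the counter. Origin: centre of its underside, z up.
- jar_a: spice jar, one of two alike and interchangeable: cylinder filled with red-brown spice (solid), with a narrow glass neck band and a black screw lid, 44 mm in diameter (lid 45 mm), 75 mm tall, about 150 g. Starts upright on the counter. Origin: centre of its underside, z up.
- jar_b: spice jar, the other of two alike and interchangeable: cylinder filled with red-brown spice (solid), with a narrow glass neck band and a black screw lid, 44 mm in diameter (lid 45 mm), 75 mm tall, about 150 g. Starts upright on the counter. Origin: centre of its underside, z up.
- tea_tin: tea tin: closed rectangular steel tin with a paper band, 75 mm long (its x) by 50 mm wide (its y) by 60 mm tall, about 200 g. Starts standing on its base. Origin: centre of its underside, z up. Grip it across the 50 mm width.
- pod_tray: white oblong pod tray with two square bays side by side, fixed to the counter: outside 78 mm (its x) by 150 mm (its y), walls only 14 mm high and 5 mm thick, floor 5 mm thick. One divider across the middle makes two bays 68 by 67.5 mm, with centres at y = +36 and -36 mm in the tray's frame. Origin: centre of its underside, z up. Turned by up to 0.35 rad.
- round_tray: white round tray for the spice jars, fixed to the counter: outside diameter 172 mm, inside diameter 160 mm, rim 14 mm high, floor 5 mm thick, undivided. Origin: centre of its underside, z up. It does not turn.
- tin_tray: white small rectangular tray with a single bay for the tea tin, fixed to the counter: outside 108 mm (its x) by 83 mm (its y), walls 20 mm high and 6 mm thick, inside 96 by 71 mm, floor 5 mm thick. Origin: centre of its underside, z up. Turned by up to 0.35 rad.
- mug: bystander: black mug, 80 mm across, 90 mm tall, with a handle, standing far out to the left. Leave alone. Origin: centre of its underside.
- canister: bystander: white sugar canister with a wooden lid, 102 mm across, 120 mm tall, standing far out to the right. Leave alone. Origin: centre of its underside.
There are look-alikes about, which are no part of the job. Leave any blue or pink look-alike of the jar_b alone.

How it is judged:
At the end, for the whole second after the job is handed in: One pod per bay of the pod tray (within 15 mm of its middle), both jars within 61 mm of the round tray's centre, the tin within 20 mm of the rectangular tray's centre; all upright within 0.12 rad, on the tray floor (underside 2 to 9 mm above the tray's underside), slower than 0.02 m/s (z of pod_a in the frame of pod_tray between 0.002 and 0.009 m and angle between each of pod_a, pod_b, jar_a, jar_b, tea_tin's own z axis and vertical below 0.12 rad and z of pod_b in the frame of pod_tray between 0.002 and 0.009 m and ((x of pod_a in the frame of pod_tray between -0.015 and 0.015 m and y of pod_a in the frame of pod_tray between 0.021 and 0.051 m and x of pod_b in the frame of pod_tray between -0.015 and 0.015 m and y of pod_b in the frame of pod_tray between -0.051 and -0.021 m) or (x of pod_a in the frame of pod_tray between -0.015 and 0.015 m and y of pod_a in the frame of pod_tray between -0.051 and -0.021 m and x of pod_b in the frame of pod_tray between -0.015 and 0.015 m and y of pod_b in the frame of pod_tray between 0.021 and 0.051 m)) and z of jar_a in the frame of round_tray between 0.002 and 0.009 m and horizontal distance between each of jar_a, jar_b and round_tray below 0.061 m and z of jar_b in the frame of round_tray between 0.002 and 0.009 m and z of tea_tin in the frame of tin_tray between 0.002 and 0.009 m and horizontal distance between tea_tin and tin_tray below 0.02 m and linear speed of each of pod_a, pod_b, jar_a, jar_b, tea_tin below 0.02 m/s); the robot touches nothing.
It fails at once if the mug or the sugar canister is disturbed (moved more than 20 mm) (distance of any of mug, canister from where it was at the start of the episode above 0.02 m).
It fails at once if one of the five things is dropped or thrown (moves faster than 0.8 m/s out of the fingers: a fall of more than about 30 mm) ((linear speed of pod_a above 0.8 m/s and contact force between pod_a and the fingers below 0.05 N) or (linear speed of pod_b above 0.8 m/s and contact force between pod_b and the fingers below 0.05 N) or (linear speed of jar_a above 0.8 m/s and contact force between jar_a and the fingers below 0.05 N) or (linear speed of jar_b above 0.8 m/s and contact force between jar_b and the fingers below 0.05 N) or (linear speed of tea_tin above 0.8 m/s and contact force between tea_tin and the fingers below 0.05 N)).
It also fails if it takes over 112 s, if anything falls off the work surface, if the arm or the gripper's body presses on something with over 40 N, if the wrist force passes 120 N, or if a joint passes its speed limit or range.

## Working session

There is one attempt and no reset: what is moved stays moved. The work goes in short steps, each a Python script; the robot and the scene stay as the last script left them, time stands still between calls to the robot, and variables do not carry over. Pictures are saved under pics/ and viewed, at most 14 in all, crops included, and the job is handed in when it is done.

```bash
ls; mkdir -p pics; python3 - <<'E'
from rig import env
import cv2,numpy as np
for n in("top","side"):
    p,d=env.read_camera(n); cv2.imwrite(f"pics/{n}0.png",p); np.save(f"{n}0.npy",d)
    m=env.camera_model(n); print(n,m["mtx"].tolist(),np.round(m["R"],3).tolist(),m["t"], (-m["R"].T@m["t"]).round(3))
s=env.state();print(s["tcp_pos"],s["eef_rot"],s["clock"])
E
```

```text
pics
top [[418.38135980767277, 0.0, 320.08155298327273], [0.0, 418.38135980767277, 196.48421177080652], [0.0, 0.0, 1.0]] [[0.019, -0.999, 0.029], [-0.993, -0.022, -0.117], [0.118, -0.026, -0.993]] [-0.02954606  0.5275143   1.36953426] [0.363 0.018 1.422]
side [[421.35790579495085, 0.0, 322.4811974091139], [0.0, 421.35790579495085, 199.4581520509884], [0.0, 0.0, 1.0]] [[-0.791, -0.612, -0.021], [-0.277, 0.388, -0.879], [0.546, -0.689, -0.476]] [0.40827879 0.17130133 0.99821031] [-0.175  0.871  0.635]
[ 0.16106816 -0.60312433  0.23007318] [-1.09583718e-03  9.91510649e-01  1.30020890e-01 -9.54495236e-06] 0.1
```

View pics/top0.png

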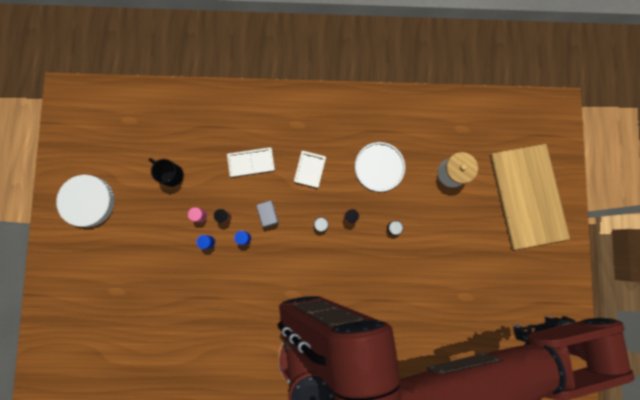

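View pics/side0.png

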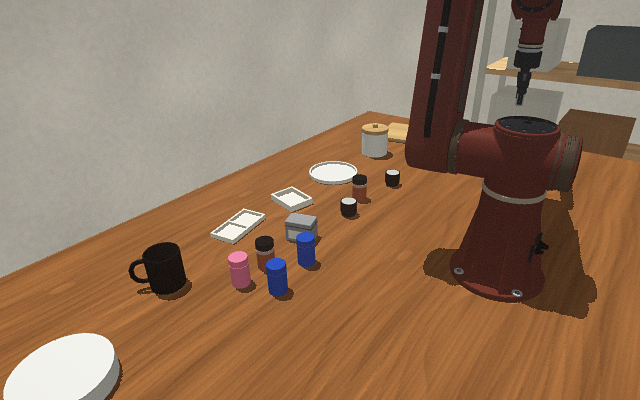

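```bash
cat > vis.py <<'E'
import cv2,numpy as np
from rig import env
def cloud(n,d):
    m=env.camera_model(n);h,w=d.shape;v,u=np.mgrid[:h,:w]
    pc=np.stack([u,v,np.ones_like(u)],-1)@np.linalg.inv(m["mtx"]).T*d[...,None]
    return (pc-m["t"])@m["R"]
def onplane(n,uv,z):
    m=env.camera_model(n);c=-m["R"].T@m["t"]
    r=np.c_[np.asarray(uv,float),np.ones(len(uv))]@np.linalg.inv(m["mtx"]).T@m["R"]
    return c+r*((z-c[2])/r[:,2])[:,None]
E
python3 - <<'E'
from vis import *
p=cv2.imread("pics/top0.png");X=cloud("top",np.load("top0.npy"))
print("table z med/std",np.median(X[260:290,200:270,2]),X[260:290,200:270,2].std())
Z=X[...,2]
mask=((Z>0.022)&(Z<0.2)).astype(np.uint8);mask[285:]=0
n,l,st,c=cv2.connectedComponentsWithStats(mask)
for i in range(1,n):
    if 8<st[i,4]<2000 and 140<c[i,0]<500:
        zz=Z[l==i];zt=np.percentile(zz,80);s=(l==i)&(Z>zt-0.008)
        uv=np.argwhere(s)[:,::-1];P=onplane("top",uv,zt)
        r=cv2.minAreaRect((P[:,:2]*1000).astype(np.float32))
        print(c[i].round(1),st[i,4],"top z",zt.round(4),"bgr",p[s].mean(0).round(),"xy",P[:,:2].mean(0).round(4),"n",s.sum(),np.round(r[1]),round(r[2]))
g=cv2.cvtColor(p,cv2.COLOR_BGR2HSV)
w=((g[...,2]>150)&(g[...,1]<70)).astype(np.uint8)
n,l,st,c=cv2.connectedComponentsWithStats(w)
for i in range(1,n):
    if st[i,4]>150 and 140<c[i,0]<450 and 120<c[i,1]<260:
        uv=np.argwhere(l==i)[:,::-1];P=onplane("top",uv,0.012)
        r=cv2.minAreaRect((P[:,:2]*1000).astype(np.float32))
        print("white",c[i].round(1),st[i,4],np.round(r[0]),np.round(r[1]),round(r[2],1))
cv2.imwrite("pics/crop0.png",cv2.resize(p[135:255,180:420],None,fx=3.3,fy=3.3,interpolation=cv2.INTER_CUBIC))
E
```

```text
table z med/std 0.0007162315052196424 0.10266001610514257
[458.7 169.1] 997 top z 0.1092 bgr [ 92. 154. 191.] xy [ 0.6233 -0.4726] n 754 [101. 100.] 73
[165.2 171.3] 469 top z 0.0864 bgr [19. 24. 32.] xy [0.5939 0.4879] n 162 [79. 82.] 4
[267.4 213.5] 379 top z 0.0626 bgr [161. 153. 151.] xy [0.4659 0.1534] n 351 [75. 50.] 18
[196.8 214.4] 201 top z 0.0772 bgr [154. 117. 220.] xy [0.4577 0.3807] n 150 [41. 42.] 47
[221.6 215.6] 188 top z 0.0769 bgr [30. 32. 38.] xy [0.4549 0.3001] n 158 [42. 41.] 3
[351.8 215.8] 160 top z 0.0776 bgr [34. 36. 43.] xy [ 0.4629 -0.1226] n 144 [41. 41.] 46
[321.1 224.2] 171 top z 0.0474 bgr [173. 177. 175.] xy [ 0.4346 -0.0236] n 167 [46. 46.] 1
[395.3 227.5] 179 top z 0.0485 bgr [172. 176. 174.] xy [ 0.4287 -0.2699] n 159 [43. 47.] 1
[242.4 237.5] 179 top z 0.0778 bgr [187.  80.  35.] xy [0.3859 0.2307] n 152 [41. 41.] 1
[205.2 241.7] 197 top z 0.0779 bgr [183.  76.  32.] xy [0.3705 0.3493] n 151 [41. 41.] 1
white [379.6 166.3] 1989 [ 639. -222.] [172. 170.] 0.5
white [250.4 161.5] 1073 [645. 221.] [ 82. 154.] 10.1
white [309.6 168.7] 828 [626.  18.] [ 87. 113.] 76.9
white [266.7 213. ] 283 [471. 160.] [71. 46.] 17.2
```

View pics/crop0.png

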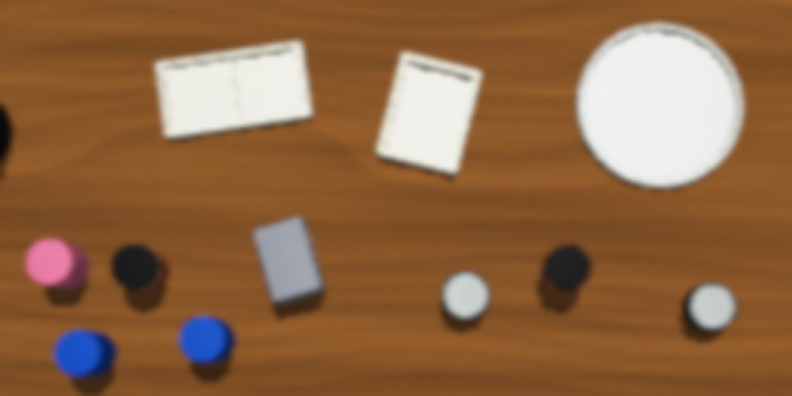

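```bash
cat > pp.py <<'E'
from rig import env
import numpy as np
from scipy.spatial.transform import Rotation as Ro
d=np.deg2rad
POD=(np.array([.645,.221]),d(10.1)); TIN=(np.array([.626,.018]),d(-13.1)); RND=np.array([.639,-.222])
def quat(a):
    c,s=np.cos(a),np.sin(a)
    q=Ro.from_matrix(np.array([[-s,c,0],[c,s,0],[0,0,-1]])).as_quat()
    return q[[3,0,1,2]]
def best(xy,z,a):
    cur=np.array(env.state()["joint_pos"]);o=[]
    for k in(0,np.pi):
        j=env.inverse_kinematics([*xy,z],quat(a+k))
        if j is not None:o.append((np.abs(np.array(j)-cur).max()+ (10 if abs(j[5])>2.3 else 0),k))
    return quat(a+min(o)[1])
def pick(xy,a,h,force,zt=.16):
    s=env.state();p=s["tcp_pos"]
    if p[2]<zt-.01: env.line_to([p[0],p[1],zt])
    env.gripper_to(1.0)
    q=best(xy,zt,a);env.goto([*xy,zt],q)
    env.line_to([*xy,h+.05],velocity=.2);env.line_to([*xy,h],velocity=.1)
    env.gripper_to(0.0,force);env.dwell(.2)
    s=env.state();print("grip",s["gripper_width"],s["finger_force"],s["contact_force"])
    env.line_to([*xy,h+.02],velocity=.05);env.line_to([*xy,zt],velocity=.2)
    s=env.state();print("lift",s["gripper_width"],s["finger_force"],s["contact_force"],s["clock"])
def place(xy,a,h,open_=.8,zt=.16):
    q=best(xy,zt,a);env.goto([*xy,zt],q)
    env.line_to([*xy,h+.03],velocity=.2);env.line_to([*xy,h+.006],velocity=.03+.02)
    f0=np.array(env.state()["contact_force"])
    env.line_to([*xy,h+.001],velocity=.02)
    s=env.state();print("down dF",np.array(s["contact_force"])-f0)
    env.gripper_to(open_);env.dwell(.2)
    env.line_to([*xy,h+.05],velocity=.08);env.line_to([*xy,zt],velocity=.25)
    print("clock",env.state()["clock"])
def bay(sy):
    c,a=POD;return c+sy*.036*np.array([-np.sin(a),np.cos(a)])
E
python3 - <<'E'
from pp import *
pick((.4346,-.0236),POD[1],.013,25)
E
```

```text
grip 0.5522354221038318 25.825618878006935 [-0.52940424  0.52801916  6.3756246 ]
lift 0.5531379158206198 25.81227444112301 [-0.80781295 -0.66289546 -1.25862365] 5.875
```

```bash
python3 - <<'E'
from pp import *
import cv2
place(bay(-1),POD[1],.018,.75)
for n in("top","side"):cv2.imwrite(f"pics/{n}1.png",env.read_camera(n)[0])
t=cv2.imread("pics/top1.png")[120:270,180:430];s=cv2.imread("pics/side1.png")[130:310,190:440]
cv2.imwrite("pics/c1.png",np.vstack([cv2.resize(x,(600,int(600*x.shape[0]/x.shape[1]*.68))) for x in(t,s)]))
E
```

```text
down dF [-0.12043811  0.51767928  0.40685236]
clock 10.5583
```

View pics/c1.png

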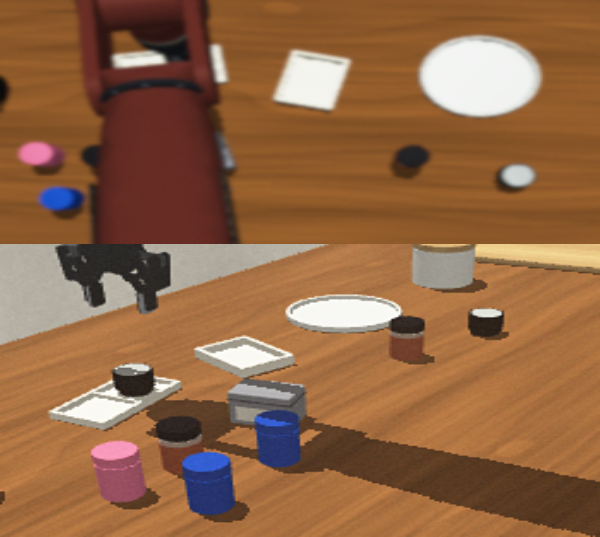

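The lower half (side view) shows the pod upright in the right-hand bay, at about (133,380). I'll carry on with the second pod and the tin.

```bash
python3 - <<'E'
from pp import *
pick((.4287,-.2699),POD[1],.013,25)
place(bay(1),POD[1],.018,.75)
pick((.4659,.1534),d(108),.024,50)
place(TIN[0],TIN[1]+np.pi/2,.029,.75)
E
```

```text
grip 0.5534670888213279 26.555183865129948 [-0.13282716  0.68411709  6.33713662]
lift 0.5540161704081281 26.02921810001135 [-0.17626212 -0.53704381 -0.51516435] 16.1083
down dF [-0.42381399 -0.73198662  0.72561155]
clock 21.6833
grip 0.5753967483340833 53.02504152059555 [0.3904957  0.18800785 5.48441293]
lift 0.5745369529379278 52.418702244758606 [ 0.17450276  0.31186084 -1.38354281] 26.3833
down dF [0.37806612 0.76155092 4.33038274]
clock 30.6583
```

```bash
python3 - <<'E'
from pp import *
import cv2
pick((.4629,-.1226),0,.026,50)
place(RND+[0,-.032],0,.031,.75)
pick((.4549,.3001),0,.026,50)
place(RND+[0,.032],0,.031,.75)
env.goto([.35,-.45,.25],quat(0) if False else best((.35,-.45),.25,0))
for n in("top","side"):
    p,dd=env.read_camera(n);cv2.imwrite(f"pics/{n}2.png",p);np.save(n+"2.npy",dd)
t=cv2.imread("pics/top2.png")[120:270,180:430];s=cv2.imread("pics/side2.png")[130:310,190:440]
cv2.imwrite("pics/c2.png",np.vstack([cv2.resize(x,(600,int(600*x.shape[0]/x.shape[1]*.72))) for x in(t,s)]))
from vis import *
Z=cloud("top",dd:=np.load("top2.npy"))[...,2]
for s in(1,-1):print("bay",s,bay(s))
m=((Z>.028)&(Z<.2)).astype(np.uint8);m[245:]=0
n,l,st,c=cv2.connectedComponentsWithStats(m)
for i in range(1,n):
    if 40<st[i,4]<2000 and 140<c[i,0]<500:
        zt=np.percentile(Z[l==i],80);P=onplane("top",np.argwhere((l==i)&(Z>zt-.008))[:,::-1],zt)
        r=cv2.minAreaRect((P[:,:2]*1000).astype(np.float32))
        print(c[i].round(),zt.round(4),P[:,:2].mean(0).round(4),np.round(r[1]),round(r[2]))
E
```

```text
grip 0.5076407016655267 50.429622530937195 [-0.31008302  0.59012171  6.67334955]
lift 0.5131168617308198 50.87984383106232 [-0.14744042 -0.08051782 -2.2595505 ] 36.0
down dF [-2.05963509  0.14099285  0.22066387]
clock 40.325
grip 0.5077537216362179 50.59175759553909 [ 0.34609456 -0.96632943  5.40285648]
lift 0.513974938910682 50.92306338250637 [ 0.03660152  0.17410747 -1.56366292] 45.925
down dF [-0.43041658 -0.62446166 -0.84464128]
clock 51.2583
bay 1 [0.6386868  0.25644211]
bay -1 [0.6513132  0.18555789]
[260. 159.] 0.0529 [0.6483 0.1852] [44. 43.] 2
[310. 166.] 0.0689 [0.6263 0.0159] [49. 74.] 77
[459. 169.] 0.1091 [ 0.6238 -0.4728] [98. 99.] 89
[239. 162.] 0.0521 [0.6361 0.2553] [44. 46.] 1
[372. 164.] 0.0829 [ 0.6367 -0.1882] [40. 43.] 1
[391. 164.] 0.0826 [ 0.637  -0.2531] [40. 43.] 1
[165. 171.] 0.0877 [0.595  0.4869] [78. 79.] 4
[197. 214.] 0.0774 [0.4573 0.3811] [41. 40.] 47
[242. 237.] 0.0771 [0.3861 0.2308] [41. 41.] 1
[205. 240.] 0.0774 [0.3751 0.3498] [28. 41.] 1
```

View pics/c2.png

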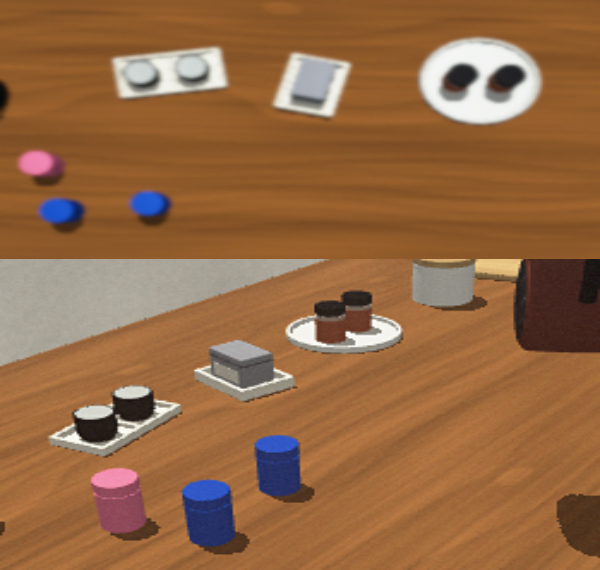

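Both views show the five things upright in their trays: pods at (142,73) and (192,68), tin at (313,82), jars at (460,80) and (507,78). Their tops sit about 5 mm higher than at the start, which matches the tray floors, and they lie within a few mm of the targets.

```bash
python3 -c "
from rig import env
print(env.finish_job(),env.state()['clock'])"
```

```text
the job is handed in; nothing more can be done
the job is handed in; nothing more can be done
```

The job is handed in: both pods, both jars and the tin measured upright on their tray floors within a few mm of target, with the mug, canister and look-alikes left alone; the last clock reading before hand-in was about 51 s of the 112 s allowed, and no verdict was returned.

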